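# Gather the little cheeses in the serving corner of the counter tote

### The job

Slide the transport lock of the counter dock fully to its end stop so that it no longer covers the tote's lug, then take the wooden tote by its carrying bar, lift it at least 12 cm above the counter and tilt it so that the three little waxed cheeses all slide together into the far corner next to the white bowl (the far-left or far-right corner, whichever side the bowl stands on), where they can be picked out. Finish holding the tote still like that, in the air and tilted down towards that corner; spill no cheese and disturb nothing else on the counter.

Things in the scene. Friction and masses are not known exactly. Their poses are not given: they have to be found in the camera images.
- dock: Fixed grey dock, base board 235 x 250 mm, top 12 mm above the counter. Origin on the counter under the middle of the seated tote; x points away from the robot to the lock side (board from x = -92 to +143 mm), y to the left along the lock's travel; turned by up to 14 degrees. Rails 8 mm high stand 3 mm off the tote's near and end walls; a 17 mm rail for the lock runs at x = 123 mm.
- latch (a joint): Transport lock, sliding along the dock's +y (to the left). 0 = locked, 0.075 m = at its end stop; starts between 0 and 0.012. Its steel bolt plate (36 mm along y) lies 3 mm over the tote's lug and keeps the tote from being lifted until the lock is beyond about 0.052. Friction about 1.5 N; it stays where it is left.
- latch_grip (a point): Middle of the lock's upright black grip: 16 mm along the dock's y (sliding direction), 28 mm along x, 36 mm high. This point is 57 mm above the counter, the grip's top 72 mm; the bolt plate at its foot has its top 36 mm above the counter. The grip's middle is 42 mm beyond the tote's far wall.
- tote: Open wooden tote, 162 (x) x 212 (y) x 55 mm high, walls and floor 6 mm, 0.3 to 0.5 kg. Origin at the middle of its underside, 12 mm above the counter when seated; axes parallel to the dock's. Uprights at the middle of its end walls carry a bar over the middle. A steel lug (40 mm wide, 5 mm thick) sticks 22 mm out of the far (+x) wall, its top 15 mm above the underside.
- tote_handle (a point): Middle of the tote's carrying bar: wooden, 206 mm long along the tote's y, 18 mm thick along x, 22 mm high; this point is its centre, 115 mm above the tote's underside. 49 mm of free height between the bar's underside and the wall tops.
- tote_corner_left (a point): Far-left inner corner of the tote, at floor level (tote frame x = 75, y = 100, z = 6 mm).
- tote_corner_right (a point): Far-right inner corner of the tote, at floor level (tote frame x = 75, y = -100, z = 6 mm).
- cheese1: Little waxed cheese, a disc 36 mm across, 16 mm high, 20 g, lying loose on the tote's floor, at first in its near right part. Origin at the centre of its underside. Slides from 16 to 24 degrees of tilt; 35 degrees towards the corner brings most there, but one against a wall drags on it and may need 35 to 38 degrees mainly along that wall.
- cheese2: Little waxed cheese, a disc 36 mm across, 16 mm high, 20 g, lying loose on the tote's floor, at first near the middle of the near wall. Origin at the centre of its underside. Slides from 16 to 24 degrees of tilt; 35 degrees towards the corner brings most there, but one against a wall drags on it and may need 35 to 38 degrees mainly along that wall.
- cheese3: Little waxed cheese, a disc 36 mm across, 16 mm high, 20 g, lying loose on the tote's floor, at first in its near left part. Origin at the centre of its underside. Slides from 16 to 24 degrees of tilt; 35 degrees towards the corner brings most there, but one against a wall drags on it and may need 35 to 38 degrees mainly along that wall.
- bowl: White ceramic serving bowl, 120 mm across, 55 mm high, standing beyond the tote either on the far left (y above 0) or on the far right (y below 0). Origin at the centre of its underside. It marks the corner; leave it where it is.
- jar: Honey jar, 72 mm across, 95 mm high, standing on the other side from the bowl. Leave alone. Origin at the centre of its underside.
- tag_stand: Price-tag stand, 40 x 75 x 67 mm high, behind the dock. Leave alone. Origin under its foot.
- knife: Cheese knife, 240 mm long along its x, 18 mm high, lying left of the dock. Leave alone. Origin near its middle, underneath.
- block: Block of cheese, 100 x 75 x 55 mm, right of the dock. Leave alone. Origin at the centre of its underside.
- mustard: Small jar, 56 mm across, 60 mm high, at the right. Leave alone. Origin at the centre of its underside.
Things that resemble listed ones, but are neither listed nor needed, are in the scene too. What is shaped like the cheese1 but blue or purple is not meant.

How it is judged:
By the outcome, as a careful person would: the job done as asked, in the order asked, and still so for the second after the job is handed in, while the arm keeps its last pose, push and grip.
It also fails if it takes over 45 s, if anything falls off the work surface, if the arm or the gripper's body presses on something with over 40 N, if the wrist force passes 120 N, or if a joint passes its speed limit or range.

### The arm

A 6-joint arm with a two-finger parallel gripper is mounted at the origin on the work surface. World frame = base frame: x ahead of the robot, y to its left, z up, the work surface at z = 0. Lengths are in m, angles in rad, forces in N, time in s.
With the tool pointing down it reaches from about 0.4 to 0.825 m from the base axis. Payload 7 kg.
Tool frame: the origin (TCP) lies midway between the tips of the shut fingers; the grasp point (between the pads) lies 19 mm behind it; z points along the fingers, y is the line along which they close (so a half turn about z gives the same grasp; the last joint's range is limited). The gripper opens to 88 mm and grips with 3 to 60 N. Pads are 19 mm wide; open, the fingers measure 130 mm over their backs; the gripper's body (78 mm by 193 mm) begins 47 mm behind the grasp point.
Start: joints at [1.545, 0.359, 0.012, 0, -1.224, -0.288], TCP at [0.208, 0.642, 0.227] pointing down, gripper open.
Joint ranges: [-3.07, 3.07], [-1.43, 2.12], [-1.02, 1.25], [-3.03, 1.67], [-3.05, -0], [-3.03, 3.03]. Speed limits (rad/s): [2.39, 2.39, 3.01, 3.14, 3.14, 3.14].

### API

Orientations are given as [roll, pitch, yaw] about the fixed x, y, z axes, in that order (R = Rz(yaw) Ry(pitch) Rx(roll)).
In Python, from station import monitor, viewer, arm gives the robot as it stands.
- The arm moves only by the tool move_arm, never from a script. Its argument "deltas" is a list that holds one entry, the list of rows, each a list of 7 numbers: the turn, a rotation vector about the tool's x, y, z in degrees, then the shift along the tool's x, y, z in m, then the finger opening in m, from 0 to 0.0876. A call has 1 to 12 rows; each row is the pose to reach, as a shift and turn from the pose commanded when the call began, along the tool's axes at that moment; what a row does not reach only later rows make up. A row lasts 1/12 s, in which the tool goes at most 41.7 mm and 7.16 degrees, less where a joint would pass 70% of its speed; a pose out of reach is approached as far as the arm can. A call with a gripper value outside its range is refused whole. The fingers move at their own pace and stop on an object; "force" is the grip in N (left out, the last holds). Time passes only in rows, so rows that repeat a pose let the fingers close. It gives the time, the measured TCP pose, the force and the opening at its end, in the units of the state.
- monitor.get_state(): the state, without advancing time (a new reading comes with each control period).
- viewer.grab_frame(name): name is "side" or "top"; returns a dict with "frame" (480x640x3 uint8, blue, green, red), "vfov" (degrees; the focal length in pixels is half the picture's height over the tangent of half this angle, whatever the lens; pixels are square), "cx", "cy" (the principal point, pixels), "xyz" and "orientation" of the camera in the world. Camera axes: x right, y down, z forward; pixel columns grow to the right and rows downward; lengths in m; the calibration is good to about 2 mm. A picture is of the moment at which its call begins. There is no depth.
- arm.job_done(): hands the job in, once; it reports no verdict.
The state is a dict: "t": time; "q": joint angles; "qd": joint speeds; "joint_efforts": joint torques, N m; "eef_pos": TCP position; "ee_rot": TCP orientation; "force": force on the tool from outside, world axes, zero at the start; "moment": the same for the moment, N m; "width": finger opening in m.
Only numpy, scipy, OpenCV 4.12 (cv2) and the standard library are available. Lean on these libraries where they do the work, as an engineer would, in place of code of your own. Each camera call takes 0.05 s, during which the arm holds its last target. There are 200 camera calls.

## Working session

There is one attempt and no reset: what is moved stays moved. The work goes in short steps, Python scripts to look and compute and a tool call to move; the robot and the scene stay as the last step left them, time stands still between calls to the robot, and variables do not carry over. Pictures are saved under pics/ and viewed, on a budget of 10 in all, crops included, one or two more only if the job needs it, and the job is handed in when it is done.

Besides the shell and the picture viewer there is one more tool, called after "Emit:" as name(argument=value, ...) on one line, values as JSON. move_arm: Moves the arm, as the interface text tells. Its arguments: {"type":"object","properties":{"deltas":{"type":"array","items":{"type":"array","items":{"type":"array","items":{"type":"number"}}}},"force":{"type":"number"}},"required":["deltas"]}

```bash
ls; mkdir -p pics; cat > h.py <<'E'
import numpy as np, cv2, json
from scipy.spatial.transform import Rotation as R
from station import monitor, viewer, arm
def grab(n,fn=None):
    f=viewer.grab_frame(n)
    if fn: cv2.imwrite('pics/'+fn,f['frame'])
    return f
def cam(f):
    fl=240/np.tan(np.radians(f['vfov'])/2)
    o=np.array(f['orientation'],float)
    M=R.from_euler('xyz',o).as_matrix() if o.shape==(3,) else (o if o.shape==(3,3) else None)
    return fl,M,np.array(f['xyz'])
def ray(f,u,v,z):
    fl,M,p=cam(f); d=M@np.array([(u-f['cx'])/fl,(v-f['cy'])/fl,1]); return p+d*(z-p[2])/d[2]
def proj(f,P):
    fl,M,p=cam(f); c=M.T@(np.array(P)-p); return np.array([f['cx']+fl*c[0]/c[2],f['cy']+fl*c[1]/c[2]])
E
python3 - <<'E'
from h import *
for n in('top','side'):
    f=grab(n,n+'0.png'); print(n,{k:v for k,v in f.items() if k!='frame'}, ray(f,320,240,0))
print(monitor.get_state())
E
```

```text
pics
top {'vfov': 51.01285912072274, 'cx': 315.8208060158876, 'cy': 236.89838626975185, 'xyz': array([ 0.22973498, -0.05220687,  1.53088942]), 'orientation': array([-2.92984216,  0.00355023, -1.56141351])} [ 0.54902185 -0.05676821  0.        ]
side {'vfov': 57.332524709844975, 'cx': 316.45599302436653, 'cy': 235.7694593818475, 'xyz': array([0.32833787, 0.61642763, 0.80317805]), 'orientation': array([-2.34104618, -0.01106758, -2.83186089])} [ 5.58658564e-01 -1.62676796e-01  1.11022302e-16]
{'t': 0.1, 'q': array([ 1.54507258e+00,  3.59318461e-01,  1.11754207e-02, -3.16548299e-04,
       -1.22408025e+00, -2.88131898e-01]), 'qd': array([ 0.00059735, -0.00113441,  0.00306648,  0.00062739, -0.00021859,
       -0.00052409]), 'joint_efforts': array([-1.27491137e-03, -5.84166777e+01,  2.93752170e+01,  7.01548353e+00,
        1.01937188e-02, -5.53920711e-05]), 'eef_pos': array([0.20825958, 0.64162753, 0.22572371]), 'ee_rot': array([ 3.14013995e+00, -1.20200358e-04, -3.13963333e-01]), 'force': array([0.73270575, 0.29043758, 0.09904838]), 'moment': array([ 0.00835055, -0.0384312 , -0.00597484]), 'width': 0.08743520914813928}
```

View pics/top0.png

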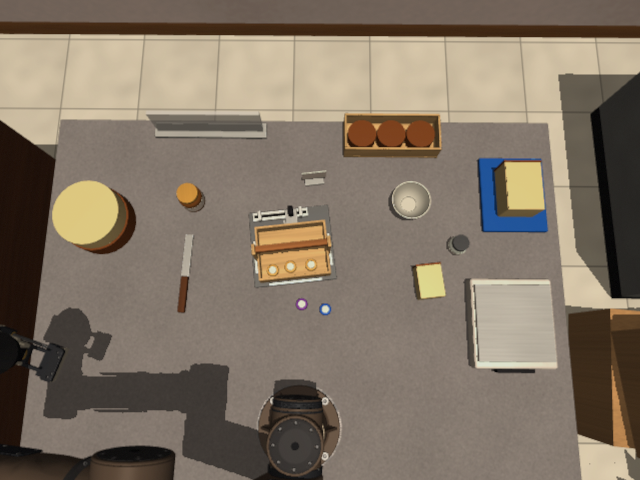

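View pics/side0.png

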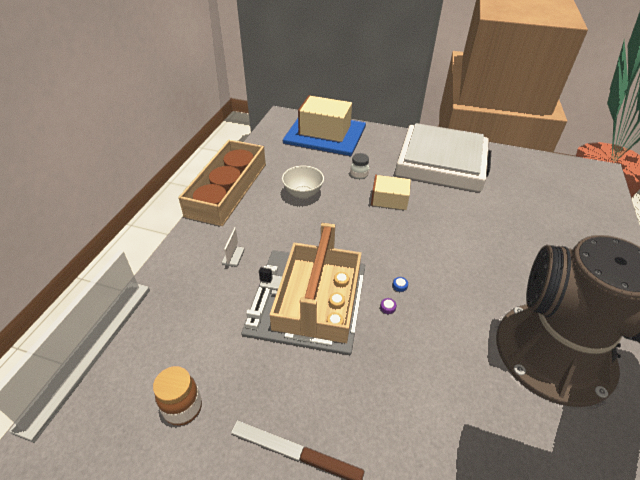

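Top view: the tote is at (291,250), its bar running (254,248)–(328,241). The lock's black grip is at (290,212), the bowl at (411,200) on the right and the jar at (190,195) on the left. The blue and purple discs at (325,309) and (302,304) are decoys; the three cream cheeses are inside the tote at (273,270), (291,267) and (311,265). So the target is the far-right corner. I'll measure the bar and grip now.

```bash
cat > m.py <<'E'
from h import *
f=grab('top'); im=f['frame']; g=grab('side'); sm=g['frame']
hsv=cv2.cvtColor(im,cv2.COLOR_BGR2HSV)
def comp(mask,x0,y0,x1,y1):
    m=np.zeros_like(mask); m[y0:y1,x0:x1]=mask[y0:y1,x0:x1]
    n,l,s,c=cv2.connectedComponentsWithStats(m); k=1+np.argmax(s[1:,4]); return (l==k).astype(np.uint8),s[k],c[k]
# bar: dark reddish brown
print('bar px hsv',hsv[244,290],hsv[246,270],'cheese',hsv[270,273],'floor',hsv[255,280],'grip',hsv[211,290])
m=((hsv[...,0]<14)&(hsv[...,1]>140)&(hsv[...,2]<190)).astype(np.uint8)
b,s,c=comp(m,240,230,345,262); print('bar',s,c)
ys,xs=np.nonzero(b)
r=cv2.minAreaRect(np.c_[xs,ys].astype(np.float32)); print(r)
print('bar centre',ray(f,*r[0],.138))
bp=cv2.boxPoints(r); w=[ray(f,*p,.138)[:2] for p in bp]; print(np.round(w,4))
for nm,F,box in(('top',f,(278,200,302,225)),('side',g,(252,258,282,292))):
    mm=(F['frame'].max(2)<45).astype(np.uint8); k,s,c=comp(mm,*box); print(nm,'grip',s,c,ray(F,*c,.072),ray(F,*c,.057))
# dock board outline (dark grey)
c1=cv2.resize(im[195:300,235:350],None,fx=5,fy=5,interpolation=cv2.INTER_CUBIC)
cv2.imwrite('pics/c1.png',c1)
E
python3 m.py
```

```text
bar px hsv [ 13 173 153] [ 12 172 157] cheese [ 30  31 221] floor [ 17 135 219] grip [10 23 34]
bar [255 239  72  14 439] [290.45330296 245.44646925]
((290.6074523925781, 245.50987243652344), (6.34716272354126, 71.76524353027344), 83.92753601074219)
bar centre [0.50363822 0.02647502 0.138     ]
[[ 0.5009  0.1281]
 [ 0.5246 -0.0732]
 [ 0.5064 -0.0752]
 [ 0.4828  0.1256]]
top grip [288 206   5  10  43] [290.04651163 210.60465116] [0.62333084 0.03401295 0.072     ] [0.62737771 0.03489945 0.057     ]
side grip [259 268  13  14 118] [264.96610169 275.44915254] [0.61916841 0.05018274 0.072     ] [0.62513475 0.03856632 0.057     ]
```

View pics/c1.png

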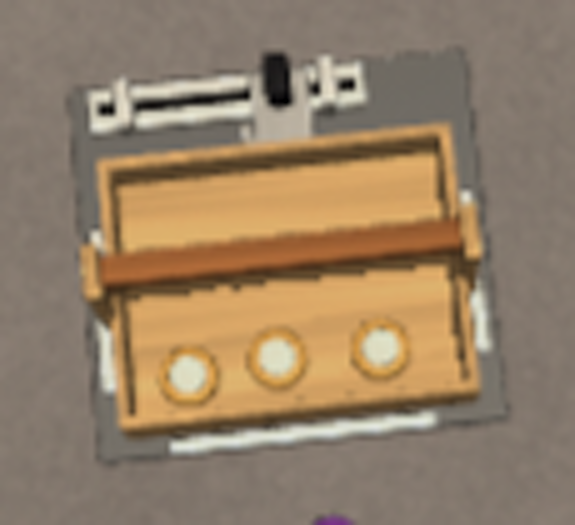

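```bash
cat >> h.py <<'E'
TH=0.117; B=np.array([.504,.0265,0]); DX=np.array([np.cos(TH),np.sin(TH),0]); DY=np.array([-np.sin(TH),np.cos(TH),0])
def delta(pos,rot):  # rot: rpy or matrix -> tool-frame delta from the measured pose
    s=monitor.get_state(); T=R.from_euler('xyz',s['ee_rot']); p=s['eef_pos']
    G=R.from_euler('xyz',rot) if np.shape(rot)==(3,) else R.from_matrix(rot)
    print('turn',np.round(np.degrees((T.inv()*G).as_rotvec()),1),'shift',np.round(T.inv().apply(np.array(pos)-p),4))
E
python3 -c "
from h import *
delta([.625,.0355,.16],[np.pi,0,TH])"
```

```text
turn [  0.1   0.  -24.7] shift [0.5835 0.4479 0.0665]
```

Emit:
move_arm(deltas=[[[0,0,-24.7,0.5835,0.448,0.03,0.087],[0,0,-24.7,0.5835,0.448,0.03,0.087],[0,0,-24.7,0.5835,0.448,0.03,0.087],[0,0,-24.7,0.5835,0.448,0.03,0.087],[0,0,-24.7,0.5835,0.448,0.03,0.087],[0,0,-24.7,0.5835,0.448,0.03,0.087],[0,0,-24.7,0.5835,0.448,0.03,0.087],[0,0,-24.7,0.5835,0.448,0.03,0.087],[0,0,-24.7,0.5835,0.448,0.03,0.087],[0,0,-24.7,0.5835,0.448,0.03,0.087],[0,0,-24.7,0.5835,0.448,0.03,0.087],[0,0,-24.7,0.5835,0.448,0.03,0.087]]])

```text
t: 1.2
eef_pos: [0.492, 0.2285, 0.2064]
ee_rot: [-3.141, -0.0, 0.118]
force: [0.5, 0.6, 0.4]
width: 0.0869
```

```bash
python3 -c "
from h import *
delta([.625,.0355,.18],[np.pi,0,TH]);print(monitor.get_state()['q'])"
```

```text
turn [-0. -0.  0.] shift [0.1094 0.2072 0.0263]
[ 7.96027858e-01  1.55735638e-01 -3.11242650e-01 -2.92484559e-05
 -1.10331142e+00  8.92387019e-01]
```

Emit:
move_arm(deltas=[[[0,0,0,0.109,0.207,0.026,0.05],[0,0,0,0.109,0.207,0.026,0.05],[0,0,0,0.109,0.207,0.026,0.05],[0,0,0,0.109,0.207,0.026,0.05],[0,0,0,0.109,0.207,0.026,0.05],[0,0,0,0.109,0.207,0.026,0.05],[0,0,0,0.109,0.207,0.026,0.05],[0,0,0,0.109,0.207,0.026,0.05],[0,0,0,0.109,0.207,0.026,0.05],[0,0,0,0.109,0.207,0.026,0.05]]])

```text
t: 2.03
eef_pos: [0.6235, 0.0382, 0.1804]
ee_rot: [-3.141, -0.0, 0.118]
force: [-0.6, 0.5, 0.4]
width: 0.0499
```

```bash
python3 -c "
from h import *
delta([.625,.0355,.046],[np.pi,0,TH]);print(monitor.get_state()['q'])
f=grab('side');cv2.imwrite('pics/s1.png',cv2.resize(f['frame'][160:360,200:400],None,fx=3,fy=3,interpolation=cv2.INTER_CUBIC))"
```

```text
turn [-0.  -0.   0.1] shift [0.0012 0.0029 0.1344]
[ 3.73197377e-01  3.08922204e-01 -1.69579517e-01 -1.02484530e-04
 -1.09211973e+00  1.31570270e+00]
```

View pics/s1.png

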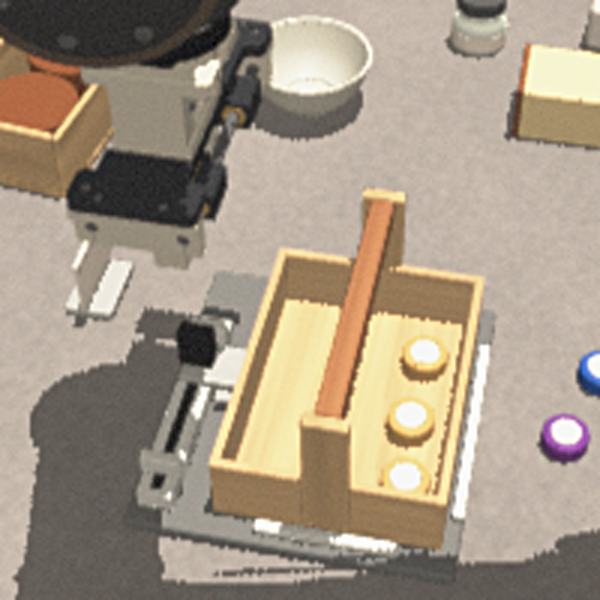

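The side crop shows the fingers above the grip, the black grip at crop (197,343), and a low end stop at (160,475). The tag stand is clear. Next I'll descend.

Emit:
move_arm(deltas=[[[0,0,0,0,0.001,0.03,0.05],[0,0,0,0,0.001,0.06,0.05],[0,0,0,0,0.001,0.09,0.05],[0,0,0,0,0.001,0.12,0.05],[0,0,0,0,0.001,0.132,0.05],[0,0,0,0,0.001,0.132,0.05],[0,0,0,0,0.001,0.132,0.05]]])

```text
t: 2.67
eef_pos: [0.6243, 0.0372, 0.049]
ee_rot: [3.141, -0.0, 0.119]
force: [0.7, 0.9, 0.5]
width: 0.0496
```

```bash
python3 -c "
from h import *
delta([.625,.0355,.046],[np.pi,0,TH]);print(monitor.get_state()['q'])
f=grab('side');cv2.imwrite('pics/s2.png',cv2.resize(f['frame'][200:350,200:350],None,fx=4,fy=4,interpolation=cv2.INTER_CUBIC))"
```

```text
turn [ 0.  -0.   0.1] shift [0.0005 0.0018 0.003 ]
[ 3.71499224e-01  4.39701183e-01 -3.10899449e-01  5.48401966e-04
 -8.20007756e-01  1.31763487e+00]
```

View pics/s2.png

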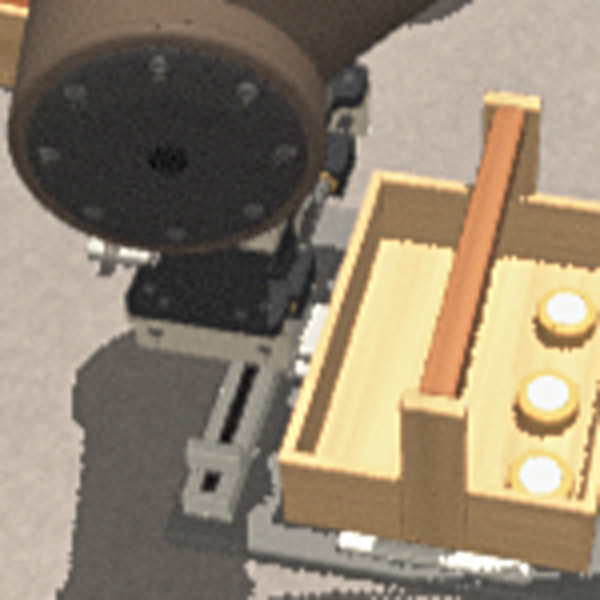

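The left finger stands in front of the grip at crop (210,340), clear of the tote wall. I'll close lightly.

Emit:
move_arm(deltas=[[[0,0,0,0,0.001,0.002,0.01],[0,0,0,0,0.001,0.002,0.01],[0,0,0,0,0.001,0.002,0.01],[0,0,0,0,0.001,0.002,0.01],[0,0,0,0,0.001,0.002,0.01],[0,0,0,0,0.001,0.002,0.01]]], force=12)

```text
t: 3.22
eef_pos: [0.6242, 0.0354, 0.0465]
ee_rot: [3.141, -0.0, 0.117]
force: [-0.2, -0.8, 1.7]
width: 0.0156
```

Emit:
move_arm(deltas=[[[0,0,0,0,-0.006,0,0.01],[0,0,0,0,-0.013,0,0.01],[0,0,0,0,-0.02,0,0.01],[0,0,0,0,-0.027,0,0.01],[0,0,0,0,-0.034,0,0.01],[0,0,0,0,-0.041,0,0.01],[0,0,0,0,-0.048,0,0.01],[0,0,0,0,-0.053,0,0.01],[0,0,0,0,-0.057,0,0.01],[0,0,0,0,-0.06,0,0.01],[0,0,0,0,-0.06,0,0.01]]])

```text
t: 4.13
eef_pos: [0.617, 0.0966, 0.0465]
ee_rot: [-3.141, -0.0, 0.118]
force: [-2.4, 1.3, 5.3]
width: 0.0158
```

Emit:
move_arm(deltas=[[[0,0,0,0,-0.002,0,0.01],[0,0,0,0,-0.004,0,0.01],[0,0,0,0,-0.006,0,0.01],[0,0,0,0,-0.006,0,0.01]]])

```text
t: 4.47
eef_pos: [0.6163, 0.1022, 0.0465]
ee_rot: [-3.141, -0.0, 0.118]
force: [-1.3, -0.1, 5.7]
width: 0.016
```

Emit:
move_arm(deltas=[[[0,0,0,0,-0.002,0,0.01],[0,0,0,0,-0.004,0,0.01],[0,0,0,0,-0.005,0,0.01],[0,0,0,0,-0.005,0,0.01]]])

```text
t: 4.8
eef_pos: [0.6161, 0.1036, 0.0465]
ee_rot: [3.138, 0.001, 0.118]
force: [4.5, -16.7, 4.7]
width: 0.0161
```

The lock hit its stop: 17 N, and it moved about 69 mm. Now I'll open and rise.

Emit:
move_arm(deltas=[[[0,0,0,0,0.0,0,0.04],[0,0,0,0,0.002,0,0.04],[0,0,0,0,0.004,0,0.04],[0,0,0,0,0.004,-0.01,0.04],[0,0,0,0,0.004,-0.04,0.04],[0,0,0,0,0.004,-0.08,0.04],[0,0,0,0,0.004,-0.12,0.04],[0,0,0,0,0.004,-0.145,0.04],[0,0,0,0,0.004,-0.145,0.04]]])

```text
t: 5.55
eef_pos: [0.6194, 0.1035, 0.1991]
ee_rot: [-3.139, -0.011, 0.119]
force: [1.9, -0.2, 0.4]
width: 0.0401
```

```bash
python3 -c "
from h import *
s=monitor.get_state();print(s['eef_pos'],s['force'],s['width'])
delta([.504,.0265,.19],[np.pi,0,TH-np.pi/2])
f=grab('side');cv2.imwrite('pics/s3.png',cv2.resize(f['frame'][200:380,200:380],None,fx=3,fy=3,interpolation=cv2.INTER_CUBIC))"
```

```text
[0.61937638 0.10353367 0.19907206] [ 1.93366618 -0.21157988  0.39211439] 0.04010213746644356
turn [-0.6 -0.4 90.1] shift [-0.1238  0.0628  0.0076]
```

View pics/s3.png

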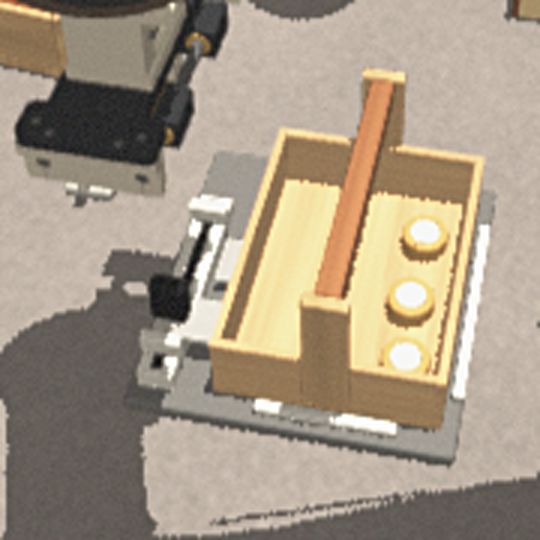

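The crop shows the lock at its left stop, with the grip at (170,297) and the bright lug uncovered at (222,288). The tote has not moved. I'll go above the bar.

Emit:
move_arm(deltas=[[[-0.6,-0.4,90,-0.124,0.063,0.0,0.05],[-0.6,-0.4,90,-0.124,0.063,0.0,0.05],[-0.6,-0.4,90,-0.124,0.063,0.0,0.05],[-0.6,-0.4,90,-0.124,0.063,0.0,0.05],[-0.6,-0.4,90,-0.124,0.063,0.0,0.05],[-0.6,-0.4,90,-0.124,0.063,0.0,0.05],[-0.6,-0.4,90,-0.124,0.063,0.0,0.05],[-0.6,-0.4,90,-0.124,0.063,0.0,0.05],[-0.6,-0.4,90,-0.124,0.063,0.0,0.05],[-0.6,-0.4,90,-0.124,0.063,0.0,0.05],[-0.6,-0.4,90,-0.124,0.063,0.0,0.05],[-0.6,-0.4,90,-0.124,0.063,0.0,0.05]]])

```text
t: 6.6
eef_pos: [0.4998, 0.0252, 0.1906]
ee_rot: [3.129, -0.002, -1.389]
force: [0.7, -0.8, 1.1]
width: 0.05
```

```bash
python3 -c "
from h import *
delta([.504,.0265,.108],[np.pi,0,TH-np.pi/2]);print(monitor.get_state()['q'])"
```

```text
turn [ 0.7 -0.1  3.7] shift [-0.0006 -0.0054  0.0825]
[ 0.44248409  0.10604582 -0.4084622  -0.00184952 -1.06859603 -0.25941227]
```

Emit:
move_arm(deltas=[[[0.7,-0.1,3.9,-0.0006,-0.004,0,0.05],[0.7,-0.1,3.9,-0.0006,-0.004,0.01,0.05],[0.7,-0.1,3.9,-0.0006,-0.004,0.03,0.05],[0.7,-0.1,3.9,-0.0006,-0.004,0.055,0.05],[0.7,-0.1,3.9,-0.0006,-0.004,0.075,0.05],[0.7,-0.1,3.9,-0.0006,-0.004,0.082,0.05],[0.7,-0.1,3.9,-0.0006,-0.004,0.082,0.05],[0.7,-0.1,3.9,-0.0006,-0.004,0.082,0.05]]])

```text
t: 7.27
eef_pos: [0.5034, 0.026, 0.1091]
ee_rot: [-3.141, -0.001, -1.449]
force: [-0.0, -0.0, 0.1]
width: 0.0502
```

```bash
python3 -c "
from h import *
delta([.504,.0265,.108],[np.pi,0,TH-np.pi/2]);s=monitor.get_state();print(s['q'],s['eef_pos'],s['force'])"
```

```text
turn [-0.  -0.   0.3] shift [-0.0004 -0.0007  0.0011]
[ 0.44279238  0.19132577 -0.51951019  0.00128124 -0.85975226 -0.32203661] [0.50336212 0.02601471 0.10908408] [-0.00648953 -0.03458428  0.06522777]
```

Emit:
move_arm(deltas=[[[0,0,0.2,0,0,0.001,0.01],[0,0,0.2,0,0,0.001,0.01],[0,0,0.2,0,0,0.001,0.01],[0,0,0.2,0,0,0.001,0.01],[0,0,0.2,0,0,0.001,0.01],[0,0,0.2,0,0,0.001,0.01],[0,0,0.2,0,0,0.001,0.01]]], force=55)

```text
t: 7.85
eef_pos: [0.5047, 0.0264, 0.1089]
ee_rot: [-3.137, 0.0, -1.454]
force: [3.9, 0.6, 2.0]
width: 0.0172
```

Emit:
move_arm(deltas=[[[0,0,0,0,0,-0.003,0.01],[0,0,0,0,0,-0.008,0.01],[0,0,0,0,0,-0.014,0.01],[0,0,0,0,0,-0.02,0.01],[0,0,0,0,0,-0.026,0.01],[0,0,0,0,0,-0.03,0.01],[0,0,0,0,0,-0.03,0.01]]])

```text
t: 8.43
eef_pos: [0.5037, 0.0261, 0.1392]
ee_rot: [-3.139, -0.0, -1.454]
force: [0.3, 0.0, -5.3]
width: 0.0175
```

Lifted freely: 5.3 N of weight, so the lock no longer holds it. I'll continue up.

Emit:
move_arm(deltas=[[[0,0,0,0,0,-0.004,0.01],[0,0,0,0,0,-0.015,0.01],[0,0,0,0,0,-0.033,0.01],[0,0,0,0,0,-0.053,0.01],[0,0,0,0,0,-0.075,0.01],[0,0,0,0,0,-0.097,0.01],[0,0,0,0,0,-0.119,0.01],[0,0,0,0,0,-0.141,0.01],[0,0,0,0,0,-0.161,0.01],[0,0,0,0,0,-0.178,0.01],[0,0,0,0,0,-0.188,0.01],[0,0,0,0,0,-0.19,0.01]]])

```text
t: 9.43
eef_pos: [0.5036, 0.0261, 0.3299]
ee_rot: [-3.137, 0.0, -1.454]
force: [-0.0, -0.3, -4.0]
width: 0.0179
```

Emit:
move_arm(deltas=[[[-1,-1,0,0,0,0,0.01],[-3,-3,0,0,0,0,0.01],[-5,-5,0,0,0,0,0.01],[-7,-7,0,0,0,0,0.01],[-9,-9,0,0,0,0,0.01],[-11,-11,0,0,0,0,0.01],[-13,-13,0,0,0,0,0.01],[-15,-15,0,0,0,0,0.01],[-16,-16,0,0,0,0,0.01],[-16,-16,0,0,0,0,0.01]]])

```text
t: 10.27
eef_pos: [0.5036, 0.0254, 0.3257]
ee_rot: [2.851, 0.276, -1.497]
force: [0.9, -0.3, -5.8]
width: 0.0175
```

```bash
python3 -c "
from h import *
s=monitor.get_state();print(s)
f=grab('side','s4.png')
t=grab('top','t4.png')
cv2.imwrite('pics/m4.png',np.hstack([cv2.resize(f['frame'][60:360,180:430],(480,576)),cv2.resize(t['frame'][160:320,220:330+20],(320,394))[:,:] if 0 else cv2.resize(t['frame'][150:310,230:319],(320,576))]))"
```

```text
{'t': 10.2667, 'q': array([ 0.19390069,  0.23573966,  0.12122472, -0.30142084, -1.71700644,
       -0.08436324]), 'qd': array([ 0.02731086, -0.0438839 , -0.02453723,  0.03444936,  0.04347241,
       -0.02331442]), 'joint_efforts': array([ -0.65696474, -52.35192418,  32.6345551 ,   5.97063303,
        -1.94929674,   0.21582564]), 'eef_pos': array([0.50358747, 0.02539258, 0.32570654]), 'ee_rot': array([ 2.85148324,  0.27621106, -1.49700663]), 'force': array([ 0.94621769, -0.31190074, -5.84041679]), 'moment': array([-1.23870094, -1.83876657, -0.05505677]), 'width': 0.017469370680871538}
```

View pics/m4.png

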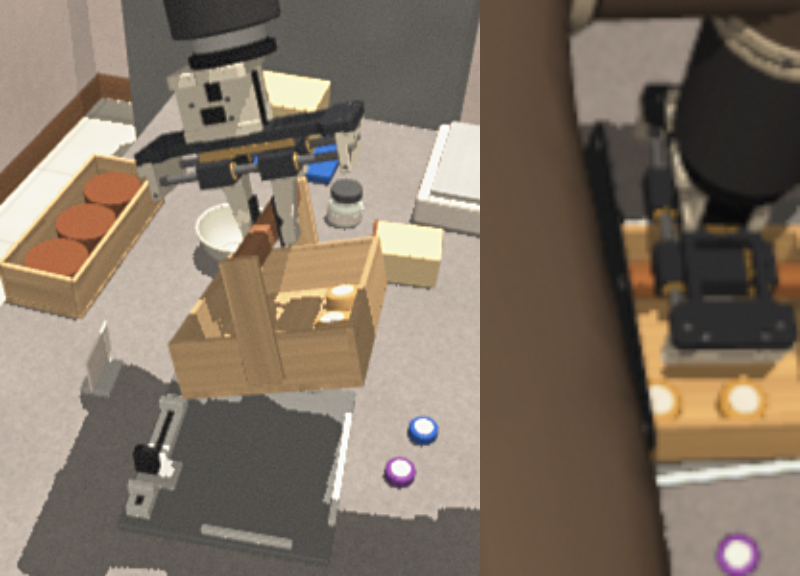

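Both views show the tote well held and tilting. The cheeses are still at the near side: composite (340,298) in the side half, (660,400) and (742,400) in the top half. I'll tilt on to about 35°.

Emit:
move_arm(deltas=[[[-1,-1,0,0,0,0,0.01],[-3,-3,0,0,0,0,0.01],[-5,-5,0,0,0,0,0.01],[-7,-7,0,0,0,0,0.01],[-8.5,-8.5,0,0,0,0,0.01],[-9.5,-9.5,0,0,0,0,0.01],[-9.5,-9.5,0,0,0,0,0.01],[-9.5,-9.5,0,0,0,0,0.01],[-9.5,-9.5,0,0,0,0,0.01],[-9.5,-9.5,0,0,0,0,0.01]]])

```text
t: 11.2
eef_pos: [0.503, 0.0263, 0.3288]
ee_rot: [2.67, 0.429, -1.558]
force: [-0.8, -0.6, -4.7]
width: 0.0176
```

```bash
cat > v.py <<'E'
from h import *
import sys
s=monitor.get_state(); Rt=R.from_euler('xyz',s['ee_rot']).as_matrix()
g=s['eef_pos']-.019*Rt[:,2]
# tote axes assuming rigid grasp: x=-tool y, y=-tool x, z=-tool z
Tx,Ty,Tz=-Rt[:,1],-Rt[:,0],-Rt[:,2]
o=g-.115*Tz
P=lambda x,y,z:o+x*Tx+y*Ty+z*Tz
print('tilt',np.degrees(np.arccos(Tz[2])),'far drop deg',np.degrees(np.arcsin(-Tx[2])),'right drop',np.degrees(np.arcsin(Ty[2])),'lowest',P(.081,-.106,0)[2],'q',np.round(s['q'],2),'F',np.round(s['force'],1),'t',s['t'],'w',s['width'])
for n,xr in(('side',1),('top',0)):
    f=grab(n); im=f['frame']
    big=cv2.resize(im,None,fx=3,fy=3,interpolation=cv2.INTER_CUBIC)
    c=[proj(f,P(x*.075,y*.1,.006))*3+1 for x,y in((1,1),(1,-1),(-1,-1),(-1,1))]
    for i,q in enumerate(c): cv2.circle(big,tuple(map(int,q)),5,((0,0,255) if i==1 else (0,255,0)),1)
    m=np.mean(c,0).astype(int); x0=np.clip(m[0]-200,0,1520);y0=np.clip(m[1]-300,0,840)
    crop=big[y0:y0+600,x0:x0+400]
    out=crop if n=='side' else np.hstack([out,crop])
cv2.imwrite('pics/'+sys.argv[1],out)
E
python3 v.py v1.png
```

```text
tilt 35.88632137825736 far drop deg 24.41088098709239 right drop 24.56348922020073 lowest 0.17350909173357676 q [ 0.09  0.36  0.26 -0.45 -1.92 -0.03] F [-0.8 -0.6 -4.7] t 11.2 w 0.01764519498239801
```

View pics/v1.png

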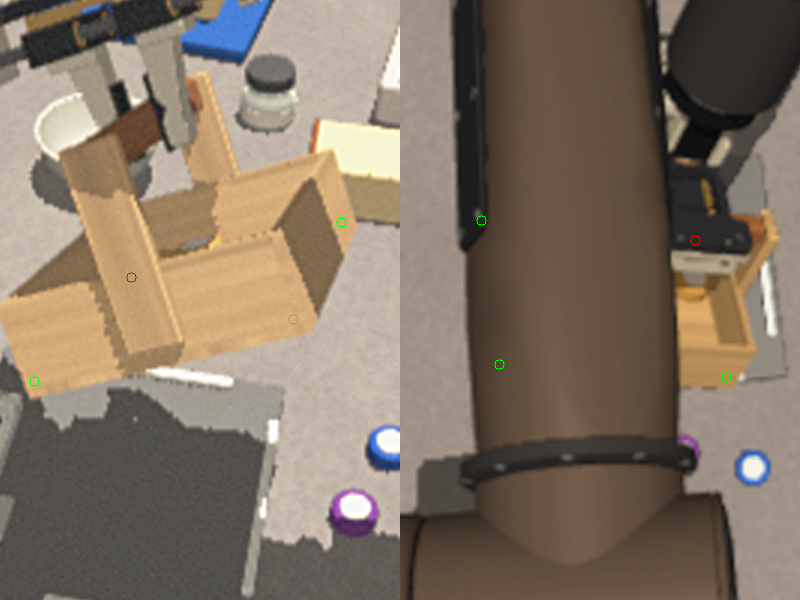

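The rigid-grasp overlay matches the tote. The cheeses have left the near side, with one partly visible at side crop (213,243) and top crop (690,290). The corner itself is hidden, so I'll run tilts along each wall and then look from a turned pose.

```bash
cat >> h.py <<'E'
def tilt(a,b,yaw=0,n=1,pos=None):  # far tilt a, right tilt b (rotvec components, deg), extra yaw about the vertical
    s=monitor.get_state(); T=R.from_euler('xyz',s['ee_rot'])
    G=R.from_euler('z',yaw,degrees=True)*R.from_euler('xyz',[np.pi,0,TH-np.pi/2])*R.from_rotvec([-a,-b,0],degrees=True)
    d=np.degrees((T.inv()*G).as_rotvec()); sh=T.inv().apply((np.array(pos) if pos is not None else s['eef_pos'])-s['eef_pos'])
    print((a,b,yaw),'delta',np.round(d,1),np.round(sh,3))
E
python3 -c "
from h import *
tilt(11,35.5); tilt(26,26)"
```

```text
(11, 35.5, 0) delta [13.4 -9.5 -5.2] [0. 0. 0.]
(26, 26, 0) delta [-0.7 -0.6  0.1] [0. 0. 0.]
```

Emit:
move_arm(deltas=[[[1.3,-0.9,-0.5,0,0,0,0.01],[4,-2.9,-1.6,0,0,0,0.01],[6.7,-4.7,-2.6,0,0,0,0.01],[9.4,-6.6,-3.6,0,0,0,0.01],[12,-8.5,-4.7,0,0,0,0.01],[13.4,-9.5,-5.2,0,0,0,0.01],[13.4,-9.5,-5.2,0,0,0,0.01],[13.4,-9.5,-5.2,0,0,0,0.01],[13.4,-9.5,-5.2,0,0,0,0.01],[13.4,-9.5,-5.2,0,0,0,0.01],[13.4,-9.5,-5.2,0,0,0,0.01],[13.4,-9.5,-5.2,0,0,0,0.01]]])

```text
t: 12.3
eef_pos: [0.5033, 0.0264, 0.3278]
ee_rot: [2.918, 0.615, -1.526]
force: [0.7, -0.2, -5.2]
width: 0.0175
```

```bash
python3 -c "
from h import *
tilt(11,35.5); tilt(35.5,11)"; python3 v.py v2.png
```

```text
(11, 35.5, 0) delta [ 0.1  0.  -0.1] [0. 0. 0.]
(35.5, 11, 0) delta [-23.   23.2   9.7] [0. 0. 0.]
tilt 37.23361612040851 far drop deg 10.439782168512954 right drop 35.2606080405261 lowest 0.17547210423122778 q [-0.04  0.26  0.16 -0.59 -1.76  0.13] F [ 0.7 -0.2 -5.2] t 12.3 w 0.017547159322834936
```

View pics/v2.png

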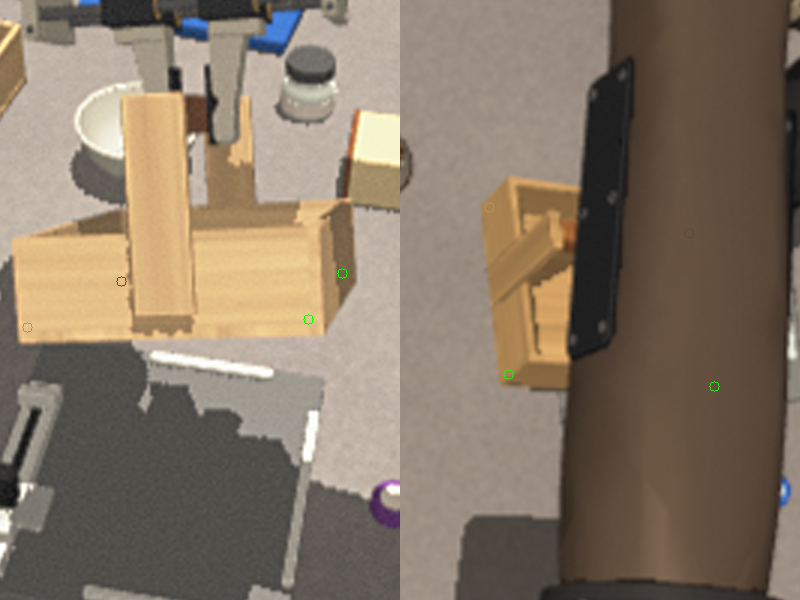

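At this tilt no cheese is left in the visible left half of the tote (top crop 490–580). Next comes the tilt mainly along the right wall.

Emit:
move_arm(deltas=[[[-1.5,1.5,0.6,0,0,0,0.01],[-4.5,4.5,1.9,0,0,0,0.01],[-8,8,3.3,0,0,0,0.01],[-12,12,5,0,0,0,0.01],[-16,16,6.7,0,0,0,0.01],[-19.5,19.7,8.2,0,0,0,0.01],[-22,22.2,9.3,0,0,0,0.01],[-23,23.2,9.7,0,0,0,0.01],[-23,23.2,9.7,0,0,0,0.01],[-23,23.2,9.7,0,0,0,0.01],[-23,23.2,9.7,0,0,0,0.01],[-23,23.2,9.7,0,0,0,0.01]]])

```text
t: 13.4
eef_pos: [0.5031, 0.0254, 0.329]
ee_rot: [2.519, 0.181, -1.514]
force: [0.3, 0.9, -4.9]
width: 0.0177
```

```bash
python3 -c "
from h import *
tilt(35.5,11); tilt(11,35.5);tilt(26,26)"; python3 v.py v3.png
```

```text
(35.5, 11, 0) delta [-0.2  0.1 -0.1] [0. 0. 0.]
(11, 35.5, 0) delta [ 22.9 -23.1  -9.8] [0. 0. 0.]
(26, 26, 0) delta [  8.7 -13.9  -5.4] [0. 0. 0.]
tilt 36.96776922073239 far drop deg 35.020669609560514 right drop 10.355463374346076 lowest 0.1867706779586322 q [ 0.23  0.43  0.29 -0.28 -2.02 -0.16] F [ 0.3  0.9 -4.9] t 13.4 w 0.01771558562541866
```

Emit:
move_arm(deltas=[[[1.5,-1.5,-0.6,0,0,0,0.01],[4.5,-4.5,-1.9,0,0,0,0.01],[8,-8,-3.4,0,0,0,0.01],[12,-12,-5.1,0,0,0,0.01],[16,-16,-6.8,0,0,0,0.01],[19.5,-19.7,-8.3,0,0,0,0.01],[22,-22.2,-9.4,0,0,0,0.01],[23,-23.1,-9.8,0,0,0,0.01],[23,-23.1,-9.8,0,0,0,0.01],[23,-23.1,-9.8,0,0,0,0.01],[23,-23.1,-9.8,0,0,0,0.01],[23,-23.1,-9.8,0,0,0,0.01]]])

```text
t: 14.5
eef_pos: [0.5033, 0.0266, 0.3278]
ee_rot: [2.919, 0.614, -1.523]
force: [0.2, 0.0, -5.0]
width: 0.0175
```

```bash
python3 -c "
from h import *
tilt(26,26);tilt(26,26,60)
s=monitor.get_state();print(s['q'],s['eef_pos'],s['width'])"
```

```text
(26, 26, 0) delta [-13.8   8.8   5.4] [0. 0. 0.]
(26, 26, 60) delta [-43.   26.4 -44.2] [0. 0. 0.]
[-0.03584665  0.25628243  0.15591396 -0.583599   -1.75824946  0.12850624] [0.50329799 0.02658823 0.32781848] 0.01751949723198035
```

Diagonal tilt now. After that I'll yaw about the vertical so the side camera can see into the corner.

Emit:
move_arm(deltas=[[[-1.5,1,0.6,0,0,0,0.01],[-4.5,2.8,1.8,0,0,0,0.01],[-8,5,3.1,0,0,0,0.01],[-11.5,7.3,4.5,0,0,0,0.01],[-13.3,8.5,5.2,0,0,0,0.01],[-13.8,8.8,5.4,0,0,0,0.01],[-13.8,8.8,5.4,0,0,0,0.01],[-13.8,8.8,5.4,0,0,0,0.01],[-13.8,8.8,5.4,0,0,0,0.01]]])

```text
t: 15.25
eef_pos: [0.503, 0.0258, 0.3285]
ee_rot: [2.659, 0.439, -1.564]
force: [0.2, -0.1, -4.6]
width: 0.0175
```

```bash
cat > vis.py <<'E'
from h import *
# which yaw lets a camera see the corner zone past the gripper body (rays vs body box), tote walls
s=monitor.get_state()
pos=s['eef_pos']
cams={n:np.array(c) for n,c in(('side',[.328,.616,.803]),('top',[.2297,-.0522,1.5309]))}
def score(cam,yaw,pos):
    M=(R.from_euler('z',yaw,degrees=True)*R.from_euler('xyz',[np.pi,0,TH-np.pi/2])*R.from_rotvec([-26,-26,0],degrees=True)).as_matrix()
    X=np.c_[-M[:,1],-M[:,0],-M[:,2]]; o=pos-.019*M[:,2]-.115*X[:,2]
    c=X.T@(cam-o); v=0
    pts=[(57,-82),(21,-82),(57,-46),(-15,-82),(57,-10)]
    for x,y in pts:
        p=np.array([x/1e3,y/1e3,.022]); ok=1
        for t in np.linspace(0,.6,400):
            q=p+t*(c-p)/np.linalg.norm(c-p)
            if q[2]<.055 and (abs(q[0])>.075 or abs(q[1])>.1): ok=0;break
            if .162<q[2]<.30 and abs(q[0])<.097 and abs(q[1])<.039: ok=0;break
            if q[2]>.3 and np.hypot(q[0],q[1])<.06: ok=0;break
        v=v*10+ok
    return v
for n,c in cams.items():
    print(n,[(y,score(c,y,pos)) for y in range(-150,181,15)])
tilt(26,26)
E
python3 vis.py
```

```text
side [(-150, 11111), (-135, 11111), (-120, 11111), (-105, 11101), (-90, 10101), (-75, 0), (-60, 0), (-45, 0), (-30, 0), (-15, 0), (0, 11010), (15, 11110), (30, 11111), (45, 11111), (60, 11111), (75, 11111), (90, 10101), (105, 10101), (120, 11101), (135, 11110), (150, 11111), (165, 11111), (180, 11111)]
top [(-150, 1), (-135, 0), (-120, 0), (-105, 0), (-90, 0), (-75, 0), (-60, 0), (-45, 10), (-30, 10), (-15, 11), (0, 1011), (15, 1111), (30, 1111), (45, 111), (60, 11111), (75, 11111), (90, 11111), (105, 11111), (120, 11111), (135, 101), (150, 101), (165, 101), (180, 1)]
(26, 26, 0) delta [-0.2  0.1  0. ] [0. 0. 0.]
```

```bash
python3 -c "
from h import *
s=monitor.get_state();T=R.from_euler('xyz',s['ee_rot']);a=T.inv().apply([0,0,1]);print(a, [np.round(a*k,1).tolist() for k in (2,7,12,18,24,30,36,42,48,54,58,60)])"
```

```text
[-0.42500157  0.41974764 -0.80198852] [[-0.9, 0.8, -1.6], [-3.0, 2.9, -5.6], [-5.1, 5.0, -9.6], [-7.7, 7.6, -14.4], [-10.2, 10.1, -19.2], [-12.8, 12.6, -24.1], [-15.3, 15.1, -28.9], [-17.9, 17.6, -33.7], [-20.4, 20.1, -38.5], [-23.0, 22.7, -43.3], [-24.7, 24.3, -46.5], [-25.5, 25.2, -48.1]]
```

Emit:
move_arm(deltas=[[[-0.9,0.8,-1.6,0,0,0,0.01],[-3.0,2.9,-5.6,0,0,0,0.01],[-5.1,5.0,-9.6,0,0,0,0.01],[-7.7,7.6,-14.4,0,0,0,0.01],[-10.2,10.1,-19.2,0,0,0,0.01],[-12.8,12.6,-24.1,0,0,0,0.01],[-15.3,15.1,-28.9,0,0,0,0.01],[-17.9,17.6,-33.7,0,0,0,0.01],[-20.4,20.1,-38.5,0,0,0,0.01],[-23.0,22.7,-43.3,0,0,0,0.01],[-24.7,24.3,-46.5,0,0,0,0.01],[-25.5,25.2,-48.1,0,0,0,0.01]]])

```text
t: 16.25
eef_pos: [0.503, 0.0268, 0.3282]
ee_rot: [2.659, 0.44, -0.511]
force: [-0.3, -0.3, -5.3]
width: 0.0178
```

```bash
python3 v.py v4.png
```

```text
tilt 36.732120821505724 far drop deg 24.802165454981253 right drop 25.23242964658759 lowest 0.1720576643352207 q [ 0.42  0.42  0.18 -0.03 -1.97  0.75] F [-0.3 -0.3 -5.3] t 16.25 w 0.017805886063982992
```

View pics/v4.png

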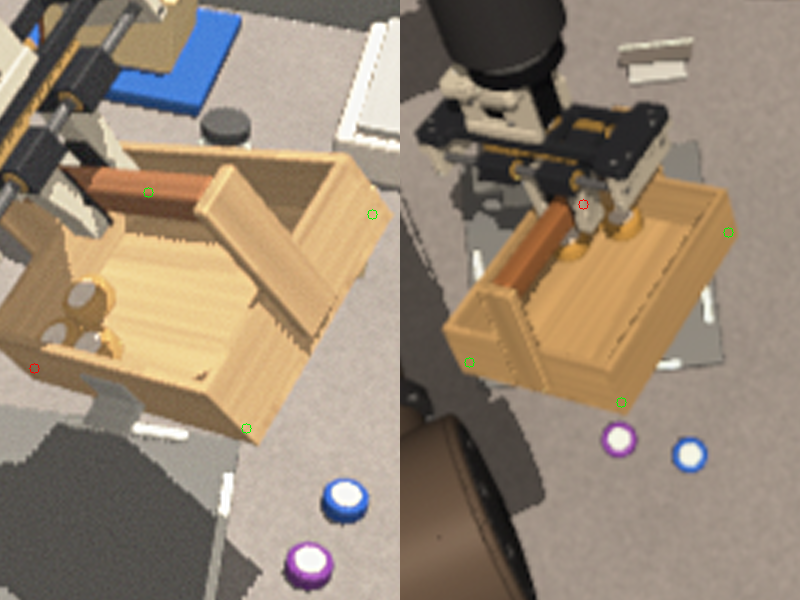

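All three cream cheeses sit together in the far-right corner. In the side crop they are at about (90,295), (55,335) and (88,345), next to the red corner mark at (35,368). I'll quantify that, then yaw back so the corner faces the bowl.

```bash
python3 -c "
from h import *
s=monitor.get_state();M=R.from_euler('xyz',s['ee_rot']).as_matrix()
X=np.c_[-M[:,1],-M[:,0],-M[:,2]];o=s['eef_pos']-.019*M[:,2]-.115*X[:,2]
f=grab('side');fl,C,p=cam(f)
c=[proj(f,o+X@np.array([x*.075,y*.1,.006]))*3+1 for x,y in((1,1),(1,-1),(-1,-1),(-1,1))]
m=np.mean(c,0).astype(int);x0=np.clip(m[0]-200,0,1520);y0=np.clip(m[1]-300,0,840)
for u,v in((90,295),(55,335),(88,345)):
    d=X.T@C@np.array([((u+x0)/3-f['cx'])/fl,((v+y0)/3-f['cy'])/fl,1]);q=X.T@(p-o);q=q+d*(.022-q[2])/d[2];print('cheese tote xy',np.round(q*1e3))
T=R.from_matrix(M);a=T.inv().apply([0,0,1]);print([np.round(-a*k,1).tolist() for k in (2,7,12,18,24,30,36,42,48,54,58,60)])"
```

```text
cheese tote xy [ 22. -69.  22.]
cheese tote xy [ 56. -77.  22.]
cheese tote xy [ 57. -41.  22.]
[[0.9, -0.8, 1.6], [3.0, -2.9, 5.6], [5.1, -5.0, 9.6], [7.7, -7.6, 14.4], [10.2, -10.1, 19.2], [12.8, -12.6, 24.0], [15.3, -15.1, 28.9], [17.9, -17.6, 33.7], [20.4, -20.2, 38.5], [23.0, -22.7, 43.3], [24.7, -24.4, 46.5], [25.5, -25.2, 48.1]]
```

Ideal packing: one in the corner and one along each wall. Yaw back.

Emit:
move_arm(deltas=[[[0.9,-0.8,1.6,0,0,0,0.01],[3.0,-2.9,5.6,0,0,0,0.01],[5.1,-5.0,9.6,0,0,0,0.01],[7.7,-7.6,14.4,0,0,0,0.01],[10.2,-10.1,19.2,0,0,0,0.01],[12.8,-12.6,24.0,0,0,0,0.01],[15.3,-15.1,28.9,0,0,0,0.01],[17.9,-17.6,33.7,0,0,0,0.01],[20.4,-20.2,38.5,0,0,0,0.01],[23.0,-22.7,43.3,0,0,0,0.01],[24.7,-24.4,46.5,0,0,0,0.01],[25.5,-25.2,48.1,0,0,0,0.01]]])

```text
t: 17.4
eef_pos: [0.5031, 0.024, 0.3291]
ee_rot: [2.659, 0.438, -1.572]
force: [0.7, 0.3, -4.7]
width: 0.0173
```

Emit:
move_arm(deltas=[[[0,0,0,0,0,0,0.01],[0,0,0,0,0,0,0.01],[0,0,0,0,0,0,0.01],[0,0,0,0,0,0,0.01],[0,0,0,0,0,0,0.01],[0,0,0,0,0,0,0.01]]])

```text
t: 17.9
eef_pos: [0.5032, 0.0265, 0.3279]
ee_rot: [2.657, 0.438, -1.563]
force: [-0.2, 0.0, -5.6]
width: 0.0179
```

```bash
python3 v.py v5.png; python3 -c "
from h import *
print(np.abs(monitor.get_state()['qd']).max())"
```

```text
tilt 36.74794832200918 far drop deg 24.940874110040642 right drop 25.114649388397897 lowest 0.1717933217687959 q [ 0.09  0.37  0.27 -0.45 -1.93 -0.03] F [-0.2  0.  -5.6] t 17.9 w 0.017872309455858246
0.004327347280863462
```

View pics/v5.png

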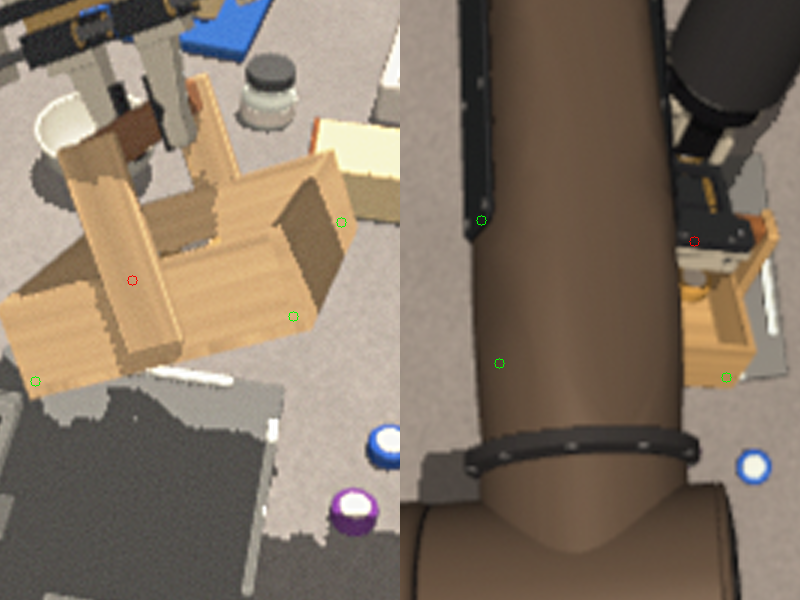

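The tote is held still, tilted about 37° towards the far-right corner, with its lowest point about 17 cm up. The bowl, block and jar are where they were.

```bash
python3 -c "
from h import *
print(arm.job_done())"
```

```text
the job is handed in; nothing more can be done
None
```

The job is handed in. The transport lock is at its end stop, and the tote is held still in the air, tilted towards the far-right corner by the bowl. The whole run took 17.9 s of the 45 s allowed.

- **Lock:** I gripped it and slid it about 69 mm until it stopped against 17 N. The picture afterwards showed the lug uncovered, and the tote then lifted freely at about 5 N.
- **Tote:** it hangs by its bar, tilted 36.7°. The drop is split evenly, 25° to the far side and 25° to the right. Its lowest corner is about 17 cm above the counter, and the arm was at rest at hand-in.
- **Cheeses:** I tilted diagonally, then along each wall. I then turned the tote 60° so the side camera could see inside. All three were packed in the far-right corner, at tote positions of about (56,-77), (22,-69) and (57,-41) mm.

**Not confirmed:** in the final pose the arm and tote walls hide the corner, so the cheeses there were not seen again after I turned the tote back at constant tilt. Nothing in the visible part of the last picture disagreed: no spilled cheese, and the bowl, block, mustard and blue and purple discs looked undisturbed. The honey jar, knife and tag stand were outside that last view and were not checked again. I viewed 11 pictures, one over the budget.

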